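# Sweep broken test bars off the bend tester's deck

## Robot

A 6-joint arm with a two-finger parallel gripper is mounted at the origin on the work surface. World frame = base frame: x ahead of the robot, y to its left, z up, the work surface at z = 0. Lengths are in mm, angles in rad, forces in N, time in s.
With the tool pointing down it reaches from about 350 to 775 mm from the base axis. Payload 7.3 kg.
Tool frame: the origin (TCP) lies midway between the tips of the shut fingers; the grasp point (between the pads) lies 19 mm behind it; z points along the fingers, y is the line along which they close (so a half turn about z gives the same grasp; the last joint's range is limited). The gripper opens to 92 mm and grips with 3 to 60 N. Pads are 19 mm wide; open, the fingers measure 130 mm over their backs; the gripper's body (75 mm by 190 mm) begins 47 mm behind the grasp point.
Start: joints at [1.179, 0.342, 1.524, -0, 1.275, -0.146], TCP at [127.733, 509.244, 226.741] pointing down, gripper open.
Joint ranges: [-2.53, 2.53], [-0.77, 2.02], [0.04, 2.7], [-1, 4.14], [0.28, 2.66], [-3.11, 3.11]. Speed limits (rad/s): [2.57, 2.57, 3.14, 3.14, 3.14, 3.14].

## Interface

Orientations are given as [roll, pitch, yaw] about the fixed x, y, z axes, in that order (R = Rz(yaw) Ry(pitch) Rx(roll)).
In Python, from plant import bot gives the robot as it stands.
- The arm moves only by the tool jog_arm, never from a script. Its arguments are lists of equal length, an entry for each row: "dp": the shift along the tool's x, y, z in m, a list of three; "twist": the turn about the tool's z in degrees. A call has 1 to 10 rows; each row shifts and turns the commanded pose from where the row before left it, along the tool's axes as they then stand; what a row does not reach is not made up. A row lasts 1/8 s, in which the tool goes at most 62.5 mm and 10.7 degrees, less where a joint would pass 70% of its speed; a pose out of reach is approached as far as the arm can. A call is refused whole if a number of a shift passes 0.0625 or a number of a turn 10.7, either way. A call with a gripper value outside its range is refused whole. "jaw" is the finger opening in m, from 0 to 0.0918, set as the call begins (left out, the last holds). The fingers move at their own pace and stop on an object; the grip force is fixed at half the most. Time passes only in rows, so rows that do not move let the fingers close. It gives the time, the measured TCP pose, the force, the opening and the grip force at its end, in the units of the state.
- bot.get_obs(): the state, without advancing time (a new reading comes with each control period).
- bot.capture(name): name is "side" or "top"; returns the picture (420x560x3 uint8, blue, green, red); there is no depth.
- bot.camera_params(name): a dict with "fx", "fy", "cx", "cy" (pixels), "R" (3x3) and "t" (3): a world point X has camera coordinates R X + t. Camera axes: x right, y down, z forward; pixel columns grow to the right and rows downward; lengths in mm; the calibration is good to about 2 mm. A picture is of the moment at which its call begins. camera_params takes no time and is no camera call.
- bot.close_job(): hands the job in; it is judged then, once.
Trained networks look in the newest picture that a camera, given by its name, has taken for a name from the list of things; names that differ only in an ending like _2 or _b are one class to them, and where a whole thing is asked for, a point or a joint stands for the part that bears it (a point fixed in the world has none). Each returns a list of dicts, best first, with "confidence" (0 to 1); they miss things now and then, are a little off and sometimes report something else, mostly with a low value. They report only what shows in the picture. A call takes as long as a camera call. They do not tell look-alikes from the thing itself.
- bot.find_in(camera, label): "bbox" ([centre column, centre row, width, height] in pixels, round what is visible of it).
- bot.masks_of(camera, label): "pixels" (420x560 bool, what is visible of it) and "bbox" ([centre column, centre row, width, height] in pixels, round what is visible of it).
The state is a dict: "time": time; "joint_positions": joint angles; "dq": joint speeds; "tau": joint torques, N m; "tool_pos": TCP position; "tcp_rot": TCP orientation; "contact_force": force on the tool from outside, world axes, zero at the start; "moment": the same for the moment, N m; "grip_width": finger opening in mm; "finger_force": force on a finger pad.
Only numpy, scipy, OpenCV 4.12 (cv2) and the standard library are available. Lean on these libraries where they do the work, as an engineer would, in place of code of your own. Each camera call takes 0.05 s, during which the arm holds its last target. There are 200 camera calls.

## Task

The bend test is over and four broken half bars lie on the steel deck of the tester. With your fingertips, sweep all four along the deck and over its end into the empty scrap tray at the side, not into the tray that holds the new bars. Push them only, never pick one up, and leave the unbroken bar and the other things on the deck where they are.

Things in the scene. Friction and masses are not known exactly. Their poses are not given: they have to be found in the camera images.
- tester: bend tester, a fixed cream housing 440 x 440 mm on the bench with a flat steel deck on top, its sloping console towards the robot. Origin on the bench under its middle; x points away from the robot, y to the left along the deck, z up. Deck, trays and fixture turn with it
- deck (a point): point on the steel deck above the tester's origin, 140 mm over the bench. From here the deck reaches x -130 to +220 mm and y -220 to +220 mm; both y ends are open edges without a lip, with a side tray beyond each. Apart from the loose things listed, the deck is bare in front of x +110 mm
- fixture (a point): three-point bend fixture: point on the deck under its middle, 140 mm behind point deck. Its base is 56 x 150 mm, its roller supports 45 mm high. Above it a steel crosshead with the loading nose, 60 to 140 mm over the deck, x -30 mm to the back; behind it a blue column up to 195 mm over the deck. Fixed
- scrap_tray: empty sheet-metal tray on brackets close against one end of the deck, either +y or -y, so that what goes over the edge falls in. Fixed; 260 mm (x) by 115 mm (y) outside, 55 mm deep, walls 3 mm. Origin under its middle, 65 mm below the deck; its rim is 10 mm below the deck and it spans the deck's end from x -140 to +120 mm of the tester
- bar_tray: an equal tray against the other end of the deck, holding eight new bars; fixed. Origin as for the scrap tray
- half1: one of four broken halves of grey cast-resin test bars, all the same material: about 44 mm long, 15 mm wide, 12 mm thick, one end square, the other (+x) end broken slantwise; about 18 g, lying flat on the tester's deck at any yaw. Origin at its middle, 6 mm above the deck; x along its length
- half2: another broken half, as half1
- half3: another broken half, as half1
- half4: another broken half, as half1
- whole_bar: unbroken bar of the same resin, 90 x 15 x 12 mm, lying on the front strip of the deck roughly along the deck's y. Origin at its middle, 6 mm above the deck; x along its length. To be left alone
- weight: brass calibration weight with a knob, 36 mm diameter, 47 mm high, standing on the front strip of the deck. Origin under its middle. To be left alone
- nose: spare steel loading nose, a block 22 mm (x) by 40 mm (y), 39 mm high with a round ridge, standing on the deck in line with the bend fixture's front. Origin under its middle. To be left alone
- roller: spare steel roller, 20 mm diameter, 44 mm high, standing on end on the deck in line with the fixture's front. Origin under its middle. To be left alone
Mind the look-alikes: they are no part of the job. Leave any orange or yellow look-alike of the half4 alone.

How it is judged (in metres and radians):
At the end, for the whole second after the job is handed in: all four broken halves lie at rest inside the scrap tray, below its rim; the unbroken bar, the weight, the spare nose and the spare roller are within 15 mm of where they were (x of half1 in the frame of scrap_tray between -0.127 and 0.127 m and y of half1 in the frame of scrap_tray between -0.0545 and 0.0545 m and z of half1 in the frame of scrap_tray between 0 and 0.05 m and linear speed of each of half1, half2, half3, half4 below 0.08 m/s and x of half2 in the frame of scrap_tray between -0.127 and 0.127 m and y of half2 in the frame of scrap_tray between -0.0545 and 0.0545 m and z of half2 in the frame of scrap_tray between 0 and 0.05 m and x of half3 in the frame of scrap_tray between -0.127 and 0.127 m and y of half3 in the frame of scrap_tray between -0.0545 and 0.0545 m and z of half3 in the frame of scrap_tray between 0 and 0.05 m and x of half4 in the frame of scrap_tray between -0.127 and 0.127 m and y of half4 in the frame of scrap_tray between -0.0545 and 0.0545 m and z of half4 in the frame of scrap_tray between 0 and 0.05 m and distance of each of whole_bar, weight, nose, roller from where it was at the start of the episode below 0.015 m); the robot touches nothing.
It fails at once if a broken half is lifted: its middle comes more than 20 mm higher than it lay on the deck (height (world z) of any of half1, half2, half3, half4 above 0.166 m).
It fails at once if a bystander (unbroken bar, weight, spare nose, spare roller) is moved by more than 15 mm (distance of any of whole_bar, weight, nose, roller from where it was at the start of the episode above 0.015 m).
It fails at once if the weight, the spare nose or the spare roller is tipped over (angle between any of weight, nose, roller's own z axis and vertical above 0.5 rad).
It also fails if it takes over 72 s, if anything falls off the work surface, if the arm or the gripper's body presses on something with over 40 N, if the wrist force passes 120 N, or if a joint passes its speed limit or range.

## Working session

There is one attempt and no reset: what is moved stays moved. The work goes in short steps, Python scripts to look and compute and a tool call to move; the robot and the scene stay as the last step left them, time stands still between calls to the robot, and variables do not carry over. Pictures are saved under pics/ and viewed, at most 10 in all, crops included, and the job is handed in when it is done.

Besides the shell and the picture viewer there is one more tool, called as name([rows], argument=value, ...), one row to a line, values as JSON. jog_arm: Moves the arm, as the interface text tells. Its arguments: {"type":"object","properties":{"dp":{"type":"array"},"twist":{"type":"array"},"jaw":{"type":"number"}},"required":["dp","twist"]}

```bash
ls; mkdir -p pics
python3 - <<'E'
from plant import bot
import cv2
for c in ("top","side"):
    cv2.imwrite(f"pics/{c}0.png",bot.capture(c))
    p=bot.camera_params(c);print(c,p)
    for l in ("tester","half1","whole_bar","weight","nose","roller","scrap_tray","bar_tray","fixture"):
        print(l,[([round(float(v)) for v in d["bbox"]],round(float(d["confidence"]),2)) for d in bot.find_in(c,l)])
o=bot.get_obs();print(o)
E
```

```text
pics
top {'fx': 462.18974394628265, 'fy': 462.18974394628265, 'cx': 280.0058933655056, 'cy': 203.6015569150859, 'R': array([[-2.28491498e-02, -9.99738337e-01, -1.08335714e-03],
       [-9.99313533e-01,  2.28710226e-02, -2.91441104e-02],
       [ 2.91612619e-02,  4.16695303e-04, -9.99574633e-01]]), 't': array([  77.34591445,  502.86573708, 1190.7072747 ])}
tester [([291, 174, 202, 221], 0.61)]
half1 [([134, 206, 16, 13], 0.63), ([234, 210, 12, 12], 0.45), ([350, 187, 19, 14], 0.44), ([164, 273, 5, 20], 0.41)]
whole_bar [([341, 226, 45, 10], 0.53)]
weight [([245, 235, 15, 14], 0.5), ([349, 132, 12, 9], 0.38)]
nose [([231, 144, 20, 12], 0.75)]
roller [([349, 132, 10, 10], 0.41)]
scrap_tray [([414, 178, 62, 114], 0.97)]
bar_tray [([173, 199, 60, 117], 0.63)]
fixture [([290, 175, 204, 212], 0.95)]
side {'fx': 417.29297279123244, 'fy': 417.29297279123244, 'cx': 280.3355509953776, 'cy': 214.49465730170385, 'R': array([[-0.88753128, -0.46054481, -0.01366415],
       [-0.30779549,  0.61470955, -0.72621905],
       [ 0.3428559 , -0.64033636, -0.68732757]]), 't': array([493.56818964, 208.432798
[... 475 characters left out ...]
': 1.0, 'joint_positions': array([ 1.17900048e+00,  3.41984855e-01,  1.52410615e+00, -9.40649888e-06,
        1.27539833e+00, -1.45994488e-01]), 'dq': array([-2.25074179e-03, -1.20134685e-03, -8.44579725e-04,  7.27693524e-05,
        2.09890038e-04,  1.97086623e-04]), 'tau': array([-8.36016097e-04, -4.31124151e+01, -2.44491541e+01,  7.15362886e-02,
        4.79717308e-02,  3.31712283e-05]), 'tool_pos': array([127.73480952, 509.24035615, 226.7462225 ]), 'tcp_rot': array([3.14149175e+00, 2.39331944e-05, 2.89579403e+00]), 'contact_force': array([-0.22378475, -0.33853505, -0.65800391]), 'moment': array([-0.04455542, -0.00056155,  0.01496188]), 'finger_force': 0.0, 'grip_width': 92.0454577923309}
```

Run:
```python
import cv2
a=cv2.imread("pics/top0.png");cv2.imwrite("pics/t1.png",cv2.resize(a[60:300,110:430],(800,600),interpolation=cv2.INTER_CUBIC))
a=cv2.imread("pics/side0.png");cv2.imwrite("pics/s1.png",cv2.resize(a[90:390,110:510],(800,600),interpolation=cv2.INTER_CUBIC))
```

```text
(no output)
```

View pics/t1.png

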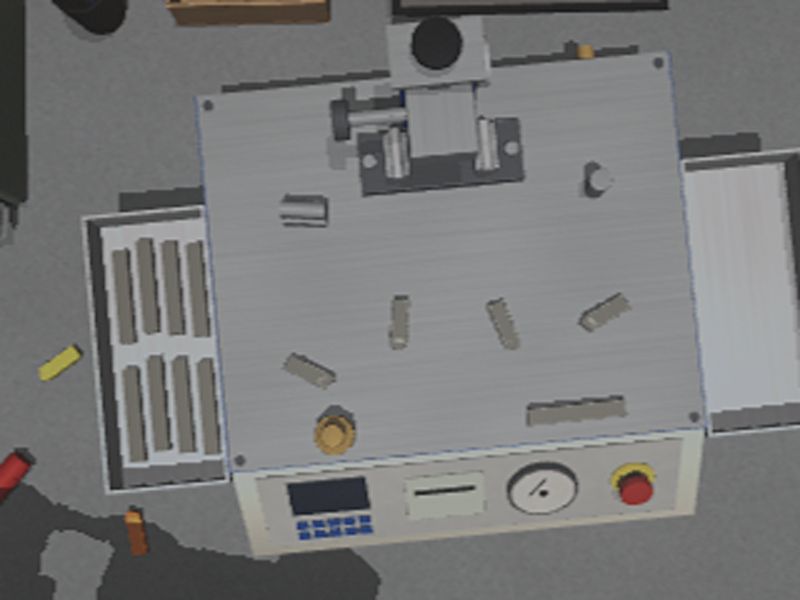

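View pics/s1.png

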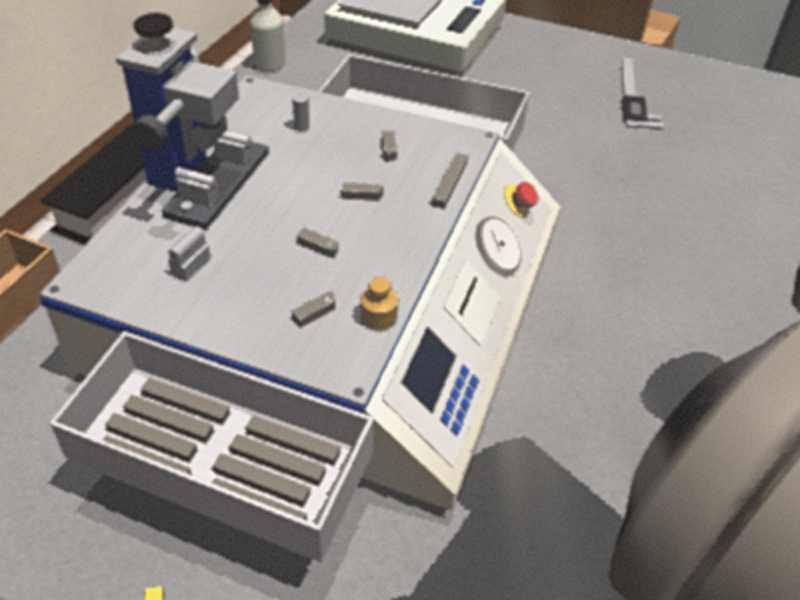

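The top crop shows the deck with four grey halves at crop px (310,370), (400,321), (503,323) and (605,311). The whole bar is at (577,411), the weight at (334,433), the nose at (303,210) and the roller at (597,180). The empty tray is on the right (-y) and the new bars are on the left.

Candidates for a half: the four grey pieces on the deck, the yellow piece at (60,362), the orange piece at (136,532), and the new bars at left. I choose the four grey pieces on the deck. Next I'll measure them.

```bash
cat > h.py <<'E'
import numpy as np
from plant import bot
def w(c,u,v,z):
    p=bot.camera_params(c);R,t=np.array(p["R"]),np.array(p["t"])
    d=R.T@np.array([(u-p["cx"])/p["fx"],(v-p["cy"])/p["fy"],1]);o=-R.T@t
    return o+d*(z-o[2])/d[2]
def t1(x,y): return 110+(x+.5)/2.5-.5, 60+(y+.5)/2.5-.5
def s1(x,y): return 110+(x+.5)/2-.5, 90+(y+.5)/2-.5
E
python3 - <<'E'
from h import *
np.set_printoptions(precision=1,suppress=True)
C={k:w("top",*t1(*p),140)[:2] for k,p in dict(bl=(197,97),br=(667,53),fr=(704,430),fl=(230,470)).items()}
print(C,[np.linalg.norm(C[a]-C[b]) for a,b in (("bl","br"),("fl","fr"),("bl","fl"),("br","fr"))])
y1=C["bl"]-C["br"]+C["fl"]-C["fr"];x1=C["bl"]-C["fl"]+C["br"]-C["fr"]
yaw=(np.arctan2(-y1[0],y1[1])+np.arctan2(x1[1],x1[0]))/2
Rz=np.array([[np.cos(yaw),-np.sin(yaw)],[np.sin(yaw),np.cos(yaw)]])
o=sum(C.values())/4-Rz@[45,0]
print("yaw",yaw,"deck",o)
np.savez("d.npz",yaw=yaw,o=o,R=Rz)
T=dict(A=[(290,358),(331,382)],B=[(401,297),(399,346)],C=[(494,304),(513,346)],D=[(583,324),(628,298)],whole=[(528,415),(626,406)])
for k,p in T.items():
    q=[w("top",*t1(*a),152)[:2] for a in p]; l=[Rz.T@(a-o) for a in q]
    print(k,l[0],l[1],"mid",(l[0]+l[1])/2,np.linalg.norm(q[0]-q[1]))
for k,p,z in (("weight",(334,433),180),("nose",(304,208),179),("roller",(600,179),184)): print(k,Rz.T@(w("top",*t1(*p),z)[:2]-o))
for k,p in dict(A=(314,307),B=(318,242),C=(362,190),D=(389,145),whole=(450,180)).items(): print("side",k,Rz.T@(w("side",*s1(*p),147)[:2]-o))
for k,p in dict(br=(250,75),fr=(500,138),fl=(368,402)).items(): print("side",k,Rz.T@(w("side",*s1(*p),140)[:2]-o))
E
```

```text
{'bl': array([749.5, 272.5]), 'br': array([ 780.5, -164.8]), 'fr': array([ 430.1, -188.7]), 'fl': array([403.3, 248.1])} [np.float64(438.4222384703092), np.float64(437.60469259067673), np.float64(346.9860837180968), np.float64(351.2211935894677)]
yaw 0.06769385591186085 deck [546.   38.7]
A [-31.  153.2] [-56.1 117.9] mid [-43.6 135.6] 43.36473701651354
B [15.4 47.4] [-29.1  53.2] mid [-6.8 50.3] 44.81322082419331
C [  1.3 -36.6] [-38.5 -50.3] mid [-18.6 -43.4] 42.0738985778042
D [ -24.2 -115.7] [  -4.3 -158.9] mid [ -14.3 -137.3] 47.535234868783355
whole [-102.3  -58.1] [-102.2 -147.7] mid [-102.2 -102.9] 89.6082857312519
weight [-101.9  116.9]
nose [100.1 126. ]
roller [ 101.2 -138.5]
side A [-42.8 137. ]
side B [-7.7 51.5]
side C [-17.5 -45.5]
side D [ -14.9 -136.1]
side whole [-102.9 -100.4]
side br [ 219.3 -221.3]
side fr [-131.3 -210.1]
side fl [-131.5  215.8]
```

jog_arm([
  [0, 0, 0],
  [0, 0, 0],
  [0, 0, 0],
  [0, 0, 0],
  [0, 0, 0],
  [0, 0, 0],
  [0, 0, 0],
  [0, 0, 0],
], twist=[10.3, 10.3, 10.3, 10.3, 10.3, 10.3, 10.3, 0], jaw=0.012)

```text
time: 2.0
tool_pos: [127.7, 509.2, 226.7]
tcp_rot: [3.142, -0.0, 1.639]
contact_force: [0.7, 0.0, 0.8]
grip_width: 16.6
finger_force: 0.0
```

jog_arm([
  [-0.0488, 0.031, 0],
  [-0.0488, 0.031, 0],
  [-0.0488, 0.031, 0],
  [-0.0488, 0.031, 0],
  [-0.0488, 0.031, 0],
  [-0.0488, 0.031, 0],
  [-0.0488, 0.031, 0],
  [-0.0488, 0.031, 0],
  [-0.0488, 0.031, 0],
  [-0.0488, 0.031, 0],
], twist=[0, 0, 0, 0, 0, 0, 0, 0, 0, 0])

```text
time: 3.25
tool_pos: [470.5, 41.2, 226.9]
tcp_rot: [3.141, -0.0, 1.642]
contact_force: [0.8, 0.6, -0.5]
grip_width: 11.9
finger_force: 0.0
```

jog_arm([
  [-0.0488, 0.031, 0],
  [-0.044, 0.031, 0],
  [0, 0, 0],
  [0, 0, 0],
], twist=[0, 0, 0, 0])

```text
time: 3.75
tool_pos: [537.0, -45.2, 226.3]
tcp_rot: [-3.141, -0.001, 1.639]
contact_force: [0.2, 0.3, -0.2]
grip_width: 11.8
finger_force: 0.0
```

```bash
cat >> h.py <<'E'
def st():
    d=np.load("d.npz");o=bot.get_obs();p=np.array(o["tool_pos"])
    print("t",round(o["time"],2),"deckxy",np.round(d["R"].T@(p[:2]-d["o"]),1),"z",round(p[2],1),"rot",np.round(o["tcp_rot"],3),"want",round(d["yaw"]+np.pi/2,3),"grip",round(o["grip_width"],1))
E
python3 -c "from h import *;st()"
```

```text
t 3.75 deckxy [-14.6 -83.1] z 226.3 rot [-3.141e+00 -1.000e-03  1.639e+00] want 1.638 grip 11.8
```

jog_arm([
  [0, 0, 0.04],
  [0, 0, 0.03],
  [0, 0, 0.0125],
  [0, 0, 0],
], twist=[0, 0, 0, 0])

```text
time: 4.25
tool_pos: [537.2, -44.7, 144.3]
tcp_rot: [-3.141, -0.0, 1.639]
contact_force: [0.2, -0.0, 0.8]
grip_width: 12.0
finger_force: 0.0
```

jog_arm([
  [-0.015, 0, 0],
  [-0.015, 0, 0],
  [-0.015, 0, 0],
  [-0.015, 0, 0],
  [-0.015, 0, 0],
  [-0.015, 0, 0],
  [-0.015, 0, 0],
  [-0.015, 0, 0],
  [-0.015, 0, 0],
  [-0.015, 0, 0],
], twist=[0, 0, 0, 0, 0, 0, 0, 0, 0, 0])

```text
time: 5.5
tool_pos: [547.6, -196.2, 144.2]
tcp_rot: [-3.142, -0.0, 1.637]
contact_force: [0.7, 0.3, -0.7]
grip_width: 11.9
finger_force: 0.0
```

jog_arm([
  [-0.01, 0, 0],
  [0, 0, 0],
  [0, 0, 0],
  [0, 0, 0],
], twist=[0, 0, 0, 0])

```text
time: 6.0
tool_pos: [548.2, -204.6, 144.2]
tcp_rot: [-3.142, -0.0, 1.638]
contact_force: [0.4, 0.7, 0.3]
grip_width: 12.1
finger_force: 0.0
```

Run:
```python
from h import *;import cv2
st();a=bot.capture("side");cv2.imwrite("pics/s2.png",cv2.resize(a[90:290,180:420],(720,600),interpolation=cv2.INTER_CUBIC))
```

```text
t 6.0 deckxy [ -14.2 -243. ] z 144.2 rot [-3.142 -0.     1.638] want 1.638 grip 12.1
```

View pics/s2.png

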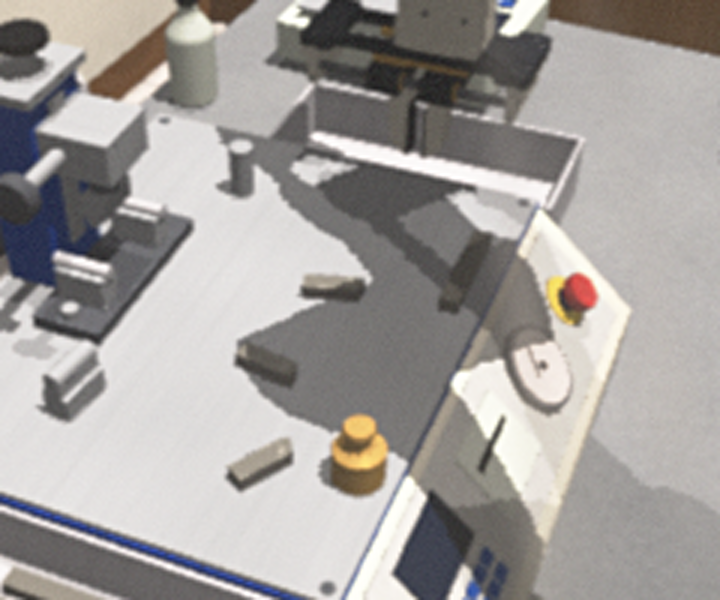

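The deck end is clear, so half D has dropped over into the scrap tray. A, B and C and the bystanders are unchanged. C is next.

jog_arm([
  [0, 0, -0.045],
  [0.05, -0.001, 0],
  [0.05, -0.001, 0],
  [0.05, -0.001, 0],
  [0.05, -0.001, 0],
  [0.045, -0.001, 0],
  [0, 0, 0],
  [0, 0, 0.03],
  [0, 0, 0.015],
  [0, 0, 0],
], twist=[0, 0, 0, 0, 0, 0, 0, 0, 0, 0])

```text
time: 7.3
tool_pos: [526.3, 38.4, 143.2]
tcp_rot: [-3.139, -0.0, 1.637]
contact_force: [0.2, -0.3, 0.8]
grip_width: 12.2
finger_force: 0.0
```

jog_arm([
  [-0.015, 0, 0],
  [-0.015, 0, 0],
  [-0.015, 0, 0],
  [-0.015, 0, 0],
  [-0.015, 0, 0],
  [-0.015, 0, 0],
  [-0.015, 0, 0],
  [-0.015, 0, 0],
  [-0.015, 0, 0],
  [-0.015, 0, 0],
], twist=[0, 0, 0, 0, 0, 0, 0, 0, 0, 0])

```text
time: 8.55
tool_pos: [537.0, -111.7, 144.2]
tcp_rot: [3.142, -0.0, 1.637]
contact_force: [-0.1, -0.1, 0.2]
grip_width: 11.8
finger_force: 0.1
```

jog_arm([
  [-0.015, 0, 0],
  [-0.015, 0, 0],
  [-0.015, 0, 0],
  [-0.015, 0, 0],
  [-0.015, 0, 0],
  [-0.015, 0, 0],
  [-0.005, 0, 0],
  [0, 0, 0],
  [0, 0, 0],
  [0, 0, 0],
], twist=[0, 0, 0, 0, 0, 0, 0, 0, 0, 0])

```text
time: 9.8
tool_pos: [543.3, -205.0, 144.3]
tcp_rot: [3.142, -0.0, 1.638]
contact_force: [0.5, 0.9, -0.0]
grip_width: 12.1
finger_force: 0.0
```

Run:
```python
from h import *
st();d=np.load("d.npz")
bot.capture("side")
for r in bot.find_in("side","half1"):
    print(np.round(r["bbox"]),round(r["confidence"],2),np.round(d["R"].T@(w("side",*r["bbox"][:2],147)[:2]-d["o"])))
```

```text
t 9.8 deckxy [ -19.2 -243. ] z 144.3 rot [ 3.142 -0.     1.638] want 1.638 grip 12.1
[266. 243.  22.  15.] 0.74 [-40. 138.]
[296. 404.  35.  21.] 0.7 [-210.  398.]
[188. 399.   9.  28.] 0.6 [-65. 453.]
[268. 211.  21.  15.] 0.54 [-7. 52.]
```

C is gone as well. Next is B, approached from y≈85 at x -7.

jog_arm([
  [0, 0, -0.045],
  [0.055, 0.002, 0],
  [0.055, 0.002, 0],
  [0.055, 0.002, 0],
  [0.055, 0.002, 0],
  [0.055, 0.002, 0],
  [0.053, 0.002, 0],
  [0, 0, 0],
  [0, 0, 0.03],
  [0, 0, 0.015],
], twist=[0, 0, 0, 0, 0, 0, 0, 0, 0, 0])

```text
time: 11.15
tool_pos: [532.7, 121.9, 143.0]
tcp_rot: [-3.14, 0.0, 1.637]
contact_force: [-0.4, -0.6, 1.1]
grip_width: 12.0
finger_force: 0.0
```

jog_arm([
  [0, 0, 0],
  [-0.015, 0, 0],
  [-0.015, 0, 0],
  [-0.015, 0, 0],
  [-0.015, 0, 0],
  [-0.015, 0, 0],
  [-0.015, 0, 0],
  [-0.015, 0, 0],
  [-0.015, 0, 0],
  [-0.015, 0, 0],
], twist=[0, 0, 0, 0, 0, 0, 0, 0, 0, 0])

```text
time: 12.4
tool_pos: [542.4, -13.1, 144.2]
tcp_rot: [-3.142, -0.0, 1.637]
contact_force: [0.6, 0.3, -0.8]
grip_width: 12.0
finger_force: 0.1
```

jog_arm([
  [-0.015, 0, 0],
  [-0.015, 0, 0],
  [-0.015, 0, 0],
  [-0.015, 0, 0],
  [-0.015, 0, 0],
  [-0.015, 0, 0],
  [-0.015, 0, 0],
  [-0.015, 0, 0],
  [-0.015, 0, 0],
  [-0.015, 0, 0],
], twist=[0, 0, 0, 0, 0, 0, 0, 0, 0, 0])

```text
time: 13.65
tool_pos: [552.4, -162.8, 144.2]
tcp_rot: [3.142, -0.0, 1.637]
contact_force: [-0.1, 0.8, 1.1]
grip_width: 11.9
finger_force: 0.1
```

jog_arm([
  [-0.015, 0, 0],
  [-0.015, 0, 0],
  [-0.013, 0, 0],
  [0, 0, 0],
  [0, 0, 0],
  [0, 0, 0],
], twist=[0, 0, 0, 0, 0, 0])

```text
time: 14.4
tool_pos: [555.2, -204.1, 144.2]
tcp_rot: [-3.142, -0.0, 1.638]
contact_force: [0.7, 0.8, 0.1]
grip_width: 12.1
finger_force: 0.0
```

Run:
```python
from h import *;import cv2
st();d=np.load("d.npz")
a=bot.capture("side");cv2.imwrite("pics/s3.png",cv2.resize(a[90:290,180:420],(720,600),interpolation=cv2.INTER_CUBIC))
for r in bot.find_in("side","half1"):
    print(np.round(r["bbox"]),round(r["confidence"],2),np.round(d["R"].T@(w("side",*r["bbox"][:2],147)[:2]-d["o"])))
```

```text
t 14.4 deckxy [  -7.2 -242.9] z 144.2 rot [-3.142 -0.     1.638] want 1.638 grip 12.1
[187. 400.   6.  28.] 0.7 [-66. 454.]
[295. 404.  28.  16.] 0.68 [-209.  399.]
[266. 243.  25.  16.] 0.57 [-41. 138.]
```

View pics/s3.png

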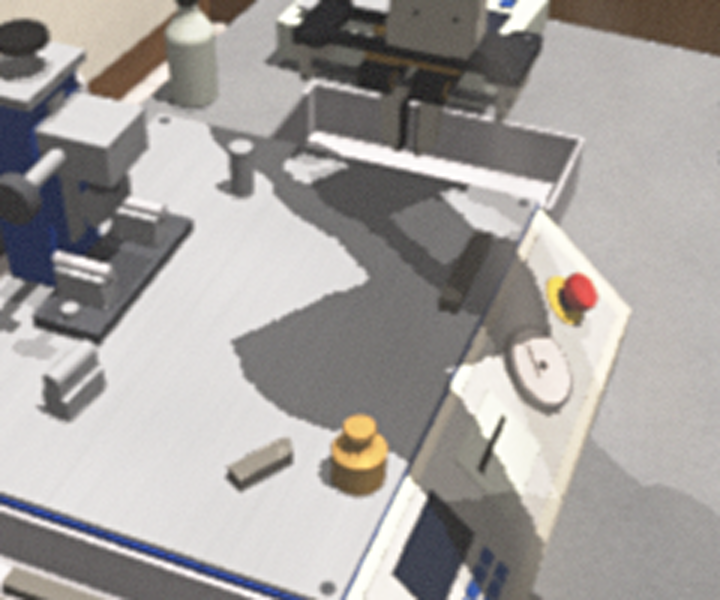

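B is over too. Only A is left at crop (260,463), and the bystanders have not moved. Sweeping A now.

jog_arm([
  [0, 0, -0.045],
  [0.0535, -0.0044, 0],
  [0.0535, -0.0044, 0],
  [0.0535, -0.0044, 0],
  [0.0535, -0.0044, 0],
  [0.0535, -0.0044, 0],
  [0.0535, -0.0044, 0],
  [0.0535, -0.0044, 0],
  [0.0535, -0.0044, 0],
  [0, 0, 0],
], twist=[0, 0, 0, 0, 0, 0, 0, 0, 0, 0])

```text
time: 15.75
tool_pos: [490.4, 223.5, 189.3]
tcp_rot: [3.141, -0.001, 1.643]
contact_force: [-0.2, -0.6, 0.4]
grip_width: 12.1
finger_force: 0.0
```

jog_arm([
  [0, 0, 0.03],
  [0, 0, 0.015],
  [0, 0, 0],
  [-0.012, 0, 0],
  [-0.012, 0, 0],
  [-0.012, 0, 0],
  [-0.012, 0, 0],
  [-0.012, 0, 0],
  [-0.012, 0, 0],
  [-0.012, 0, 0],
], twist=[0, 0, 0, 0, 0, 0, 0, 0, 0, 0])

```text
time: 17.0
tool_pos: [497.2, 135.4, 144.2]
tcp_rot: [3.142, -0.0, 1.637]
contact_force: [0.6, 0.4, 0.2]
grip_width: 11.8
finger_force: 0.1
```

Run:
```python
from h import *;import cv2
st();d=np.load("d.npz")
a=bot.capture("side");cv2.imwrite("pics/s4.png",cv2.resize(a[90:290,180:420],(720,600),interpolation=cv2.INTER_CUBIC))
for r in bot.find_in("side","half1"):
    print(np.round(r["bbox"]),round(r["confidence"],2),np.round(d["R"].T@(w("side",*r["bbox"][:2],147)[:2]-d["o"])))
```

```text
t 17.0 deckxy [-42.1  99.8] z 144.2 rot [ 3.142 -0.     1.637] want 1.638 grip 11.8
[187. 400.  10.  29.] 0.79 [-65. 454.]
[295. 402.  29.  21.] 0.59 [-207.  396.]
[290. 228.  14.   6.] 0.54 [-68.  80.]
```

View pics/s4.png

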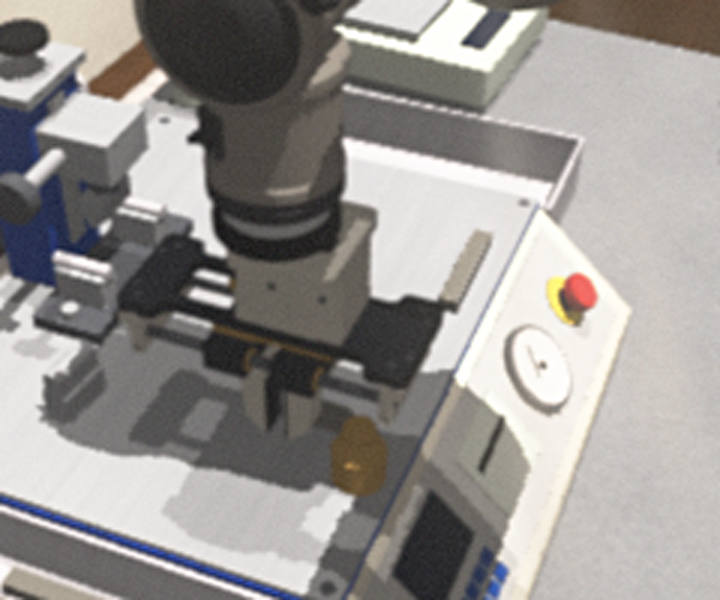

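The weight is untouched. A is ahead of the fingers, its end just showing at x≈-68. I'll push on to just short of the whole bar and check again.

jog_arm([
  [-0.012, 0, 0],
  [-0.012, 0, 0],
  [-0.012, 0, 0],
  [-0.012, 0, 0],
  [-0.012, 0, 0],
  [-0.012, 0, 0],
  [-0.012, 0, 0],
  [-0.012, 0, 0],
  [0, 0, 0],
], twist=[0, 0, 0, 0, 0, 0, 0, 0, 0])

```text
time: 18.23
tool_pos: [503.7, 39.5, 144.2]
tcp_rot: [3.141, 0.0, 1.636]
contact_force: [0.2, -0.7, 0.2]
grip_width: 12.0
finger_force: 0.0
```

Run:
```python
from h import *;import cv2
st();d=np.load("d.npz")
for c in ("side","top"):
  a=bot.capture(c)
  if c=="side": b=cv2.resize(a[150:250,240:360],(480,400),interpolation=cv2.INTER_CUBIC)
  else: b=np.hstack([b,cv2.resize(a[160:260,270:350],(320,400),interpolation=cv2.INTER_CUBIC)])
  for r in bot.find_in(c,"half1"):
    print(c,np.round(r["bbox"]),round(r["confidence"],2),np.round(d["R"].T@(w(c,*r["bbox"][:2],147)[:2]-d["o"])))
cv2.imwrite("pics/s5.png",b)
```

```text
t 18.23 deckxy [-42.2   3.7] z 144.2 rot [3.141 0.    1.636] want 1.638 grip 12.0
side [298. 404.  28.  20.] 0.86 [-212.  397.]
side [188. 398.   9.  26.] 0.74 [-66. 451.]
side [306. 201.  11.  16.] 0.67 [-69.  -7.]
top [398. 184.   7.  22.] 0.64 [ -24. -243.]
top [392. 170.   7.  19.] 0.54 [  11. -233.]
top [164. 273.   3.  20.] 0.45 [-177.  308.]
```

View pics/s5.png

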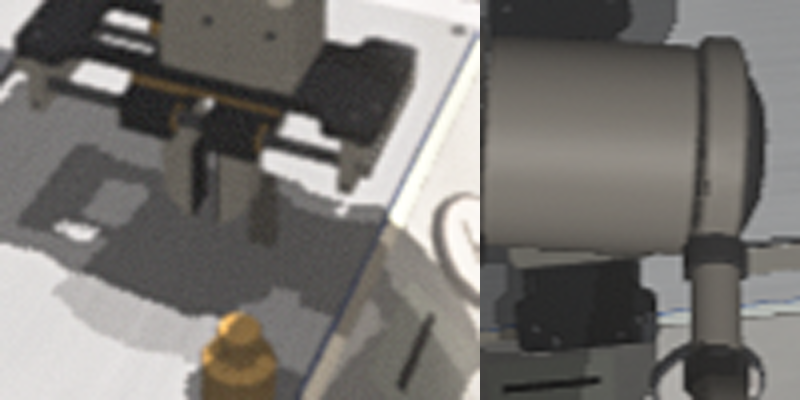

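A has turned end-on and slipped past the front side of the fingers, and now lies along y at x≈-70. I'll back off and re-measure.

jog_arm([
  [0, 0.012, 0],
  [0, 0, -0.05],
  [-0.05, 0.005, 0],
  [-0.05, 0.005, 0],
  [-0.05, 0.005, 0],
  [-0.05, 0, 0],
  [0, 0, 0],
  [0, 0, 0],
], twist=[0, 0, 0, 0, 0, 0, 0, 0])

```text
time: 19.42
tool_pos: [544.1, -156.9, 193.9]
tcp_rot: [-3.141, -0.001, 1.637]
contact_force: [0.5, 0.6, 0.3]
grip_width: 12.3
finger_force: 0.0
```

Run:
```python
from h import *;import cv2
st();d=np.load("d.npz")
for c in ("side","top"):
  a=bot.capture(c)
  if c=="side": b=cv2.resize(a[150:250,240:340],(400,400),interpolation=cv2.INTER_CUBIC)
  else: b=np.hstack([b,cv2.resize(a[160:260,250:350],(400,400),interpolation=cv2.INTER_CUBIC)])
  for r in bot.masks_of(c,"half1")+bot.masks_of(c,"whole_bar"):
    m=np.argwhere(r["pixels"])[:,::-1]
    P=np.array([(d["R"].T@(w(c,*q,151)[:2]-d["o"])) for q in m]);e,v=np.linalg.eigh(np.cov(P.T))
    print(c,np.round(r["bbox"]),round(r["confidence"],2),np.round(P.mean(0)),"axis",np.round(v[:,1],2),"len",np.round(np.ptp(P@v,axis=0)))
cv2.imwrite("pics/s6.png",b)
```

```text
t 19.43 deckxy [ -15.1 -195.1] z 193.9 rot [-3.141e+00 -1.000e-03  1.637e+00] want 1.638 grip 12.3
side [297. 404.  30.  18.] 0.8 [-210.  400.] axis [-0.99 -0.11] len [14. 36.]
side [187. 399.   7.  30.] 0.73 [-64. 452.] axis [-0.57  0.82] len [14. 41.]
side [334. 179.  19.  29.] 0.76 [-105.  -94.] axis [-0.03  1.  ] len [ 18. 103.]
top [135. 205.  15.  17.] 0.53 [-15. 361.] axis [-0.52  0.86] len [14. 40.]
top [298. 215.  17.  16.] 0.51 [-69.  -8.] axis [-0.33  0.94] len [16. 45.]
top [341. 226.  39.  10.] 0.65 [-104. -102.] axis [-0.01  1.  ] len [15. 85.]
```

View pics/s6.png

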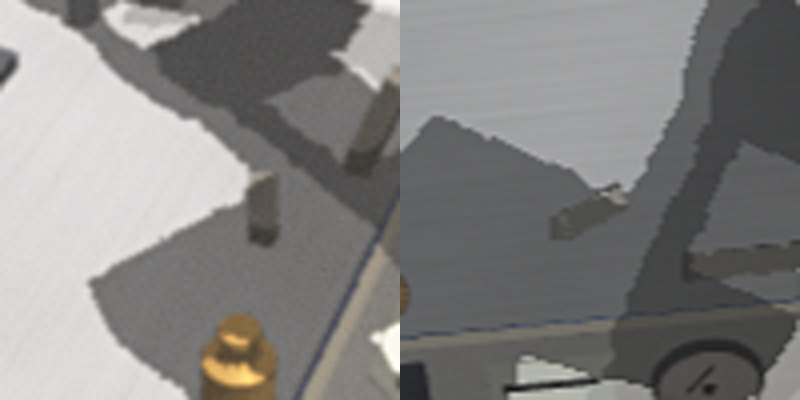

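A now lies at deck (-68,-8), along y, and the bystanders have not moved. I'll shut the jaw, push it +x away from the front strip, then turn it broadside.

jog_arm([
  [0.047, -0.024, 0],
  [0.047, -0.024, 0],
  [0.047, -0.024, 0],
  [0.046, -0.024, 0],
  [0, 0, 0],
  [0, 0, 0],
  [0, 0, 0.03],
  [0, 0, 0.02],
  [0, 0, 0],
], twist=[0, 0, 0, 0, 0, 0, 0, 0, 0], jaw=0.0)

```text
time: 20.85
tool_pos: [435.4, 22.0, 143.1]
tcp_rot: [-3.139, -0.0, 1.636]
contact_force: [-0.0, -0.4, 0.1]
grip_width: 0.4
finger_force: 0.0
```

jog_arm([
  [0, 0.01, 0],
  [0, 0.01, 0],
  [0, 0.01, 0],
  [0, 0.01, 0],
  [0, 0.01, 0],
  [0, 0, 0],
  [0, -0.008, 0],
  [-0.017, 0, 0],
  [0, 0, 0],
], twist=[0, 0, 0, 0, 0, 0, 0, 0, 0])

```text
time: 21.98
tool_pos: [478.7, 7.4, 144.4]
tcp_rot: [3.141, 0.0, 1.636]
contact_force: [-0.8, -0.2, -0.6]
grip_width: 0.3
finger_force: 0.0
```

jog_arm([
  [0, 0.01, 0],
  [0, 0.01, 0],
  [0, 0.01, 0],
  [0, 0.01, 0],
  [0, 0, 0],
  [0, -0.01, 0],
  [0, 0, -0.05],
  [-0.056, 0.01, 0],
  [-0.056, 0.01, 0],
  [-0.056, 0, 0],
], twist=[0, 0, 0, 0, 0, 0, 0, 0, 0, 0])

```text
time: 23.22
tool_pos: [539.3, -156.9, 194.4]
tcp_rot: [3.141, -0.0, 1.638]
contact_force: [0.9, -0.4, 0.1]
grip_width: 0.3
finger_force: 0.0
```

Run:
```python
from h import *;import cv2
st();d=np.load("d.npz")
for c in ("side","top"):
  a=bot.capture(c)
  if c=="side": b=cv2.resize(a[150:250,240:340],(400,400),interpolation=cv2.INTER_CUBIC)
  else: b=np.hstack([b,cv2.resize(a[160:260,250:350],(400,400),interpolation=cv2.INTER_CUBIC)])
  for r in bot.masks_of(c,"half1")+bot.masks_of(c,"whole_bar"):
    m=np.argwhere(r["pixels"])[:,::-1]
    P=np.array([(d["R"].T@(w(c,*q,151)[:2]-d["o"])) for q in m]);e,v=np.linalg.eigh(np.cov(P.T))
    print(c,np.round(r["bbox"]),round(r["confidence"],2),np.round(P.mean(0)),"axis",np.round(v[:,1],2),"len",np.round(np.ptp(P@v,axis=0)))
cv2.imwrite("pics/s7.png",b)
```

```text
t 23.23 deckxy [ -19.9 -194.7] z 194.4 rot [ 3.141 -0.     1.638] want 1.638 grip 0.3
side [284. 195.  18.  15.] 0.6 [-21.   1.] axis [-0.76  0.65] len [24. 59.]
side [296. 403.  26.  14.] 0.55 [-211.  399.] axis [-1.   -0.06] len [14. 35.]
side [188. 398.   8.  31.] 0.51 [-65. 453.] axis [-0.54  0.84] len [13. 40.]
side [334. 179.  17.  32.] 0.59 [-104.  -94.] axis [-0.02  1.  ] len [ 23. 103.]Traceback (most recent call last):
  File "<stdin>", line 9, in <module>
  File "h.py", line 4, in w
    p=bot.camera_params(c);R,t=np.array(p["R"]),np.array(p["t"])
ValueError: time passes only in moves, steps and waits
```

jog_arm([
  [0, 0, 0],
], twist=[0])

```text
time: 23.5
tool_pos: [538.9, -154.7, 194.1]
tcp_rot: [-3.141, -0.001, 1.637]
contact_force: [-0.3, -0.1, 0.4]
grip_width: 0.2
finger_force: 0.0
```

```bash
sed -i 's/^def w/from functools import lru_cache\n@lru_cache\ndef cam(c): return bot.camera_params(c)\ndef w/; s/p=bot.camera_params(c);R,t/p=cam(c);R,t/' h.py
cat > look.py <<'E'
from h import *;import cv2,sys
st();d=np.load("d.npz")
for c in ("side","top"):
  a=bot.capture(c)
  if c=="side": b=cv2.resize(a[150:250,240:340],(400,400),interpolation=cv2.INTER_CUBIC)
  else: b=np.hstack([b,cv2.resize(a[160:260,250:350],(400,400),interpolation=cv2.INTER_CUBIC)])
  for r in bot.masks_of(c,"half1")+bot.masks_of(c,"whole_bar"):
    m=np.argwhere(r["pixels"])[:,::-1]
    P=np.array([(d["R"].T@(w(c,*q,151)[:2]-d["o"])) for q in m]);e,v=np.linalg.eigh(np.cov(P.T))
    print(c,np.round(r["bbox"]),round(r["confidence"],2),np.round(P.mean(0)),"axis",np.round(v[:,1],2),"len",np.round(np.ptp(P@v,axis=0)))
cv2.imwrite(sys.argv[1],b)
E
python3 look.py pics/s7.png
```

```text
t 23.5 deckxy [ -20.1 -192.5] z 194.1 rot [-3.141e+00 -1.000e-03  1.637e+00] want 1.638 grip 0.2
side [188. 400.   3.  28.] 0.8 [-65. 453.] axis [-0.55  0.83] len [13. 41.]
side [298. 402.  30.  16.] 0.67 [-210.  400.] axis [-0.99 -0.13] len [17. 39.]
side [284. 195.  17.  13.] 0.53 [-20.   1.] axis [-0.74  0.67] len [20. 57.]
side [333. 179.  14.  28.] 0.8 [-105.  -96.] axis [-0.03  1.  ] len [ 19. 101.]
side [259. 218. 258. 253.] 0.73 [-1. 56.] axis [-0.81  0.59] len [553. 882.]
top [135. 209.  16.  13.] 0.65 [-17. 363.] axis [-0.49  0.87] len [18. 43.]
top [295. 192.  11.  22.] 0.54 [-17.  -7.] axis [-0.82  0.58] len [18. 47.]
top [342. 226.  40.  10.] 0.74 [-103. -104.] axis [-0.01  1.  ] len [17. 90.]
```

View pics/s7.png

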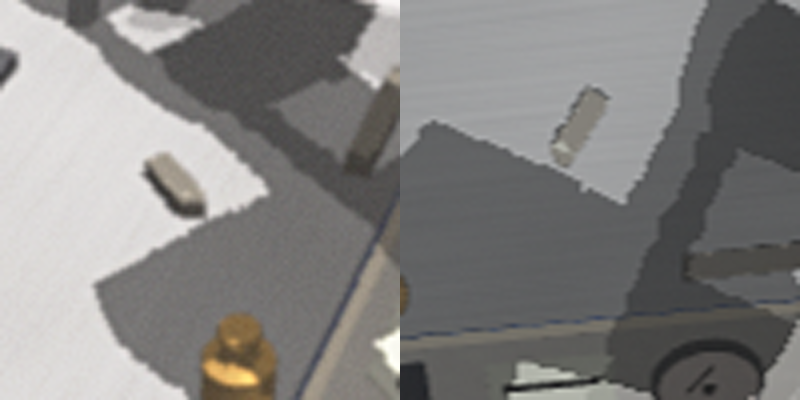

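A is now at (-17,-5), nearly across the sweep direction, clear of everything. I'll sweep with a wider tip span.

jog_arm([
  [0.06, 0.002, 0],
  [0.06, 0.002, 0],
  [0.06, 0.002, 0],
  [0.058, 0.001, 0],
  [0, 0, 0],
  [0, 0, 0.03],
  [0, 0, 0.02],
  [0, 0, 0],
], twist=[0, 0, 0, 0, 0, 0, 0, 0], jaw=0.024)

```text
time: 24.8
tool_pos: [529.9, 81.6, 143.0]
tcp_rot: [-3.138, 0.0, 1.637]
contact_force: [0.4, 0.2, -0.4]
grip_width: 23.8
finger_force: 0.0
```

jog_arm([
  [-0.012, 0, 0],
  [-0.012, 0, 0],
  [-0.012, 0, 0],
  [-0.012, 0, 0],
  [-0.012, 0, 0],
  [-0.012, 0, 0],
  [-0.012, 0, 0],
  [-0.012, 0, 0],
  [-0.012, 0, 0],
  [-0.012, 0, 0],
], twist=[0, 0, 0, 0, 0, 0, 0, 0, 0, 0])

```text
time: 26.05
tool_pos: [538.9, -38.2, 144.2]
tcp_rot: [-3.142, -0.0, 1.637]
contact_force: [0.1, 0.3, -0.6]
grip_width: 24.2
finger_force: 0.1
```

jog_arm([
  [-0.015, 0, 0],
  [-0.015, 0, 0],
  [-0.015, 0, 0],
  [-0.015, 0, 0],
  [-0.015, 0, 0],
  [-0.015, 0, 0],
  [-0.015, 0, 0],
  [-0.015, 0, 0],
  [-0.015, 0, 0],
  [-0.015, 0, 0],
], twist=[0, 0, 0, 0, 0, 0, 0, 0, 0, 0])

```text
time: 27.3
tool_pos: [548.9, -188.1, 144.2]
tcp_rot: [3.142, -0.0, 1.637]
contact_force: [0.7, 0.1, 0.3]
grip_width: 24.0
finger_force: 0.0
```

jog_arm([
  [-0.015, 0, 0],
  [0, 0, 0],
  [0, 0, 0],
  [0, 0, -0.05],
  [0.05, 0, -0.05],
  [0.06, -0.02, 0],
  [0.06, -0.06, 0],
  [0.06, -0.06, 0],
  [0.06, -0.06, 0],
  [0, 0, 0],
], twist=[0, 0, 0, 0, 0, 0, 0, 0, 0, 0])

```text
time: 28.55
tool_pos: [378.8, 26.0, 238.7]
tcp_rot: [-3.141, -0.001, 1.642]
contact_force: [0.1, -0.8, -0.7]
grip_width: 23.9
finger_force: 0.0
```

```bash
python3 look.py pics/s8.png
python3 - <<'E'
from h import *;import cv2
a=bot.capture("side");b=bot.capture("top")
cv2.imwrite("pics/s9.png",np.hstack([cv2.resize(a[90:290,210:410],(400,600)),cv2.resize(b[110:260,290:460],(400,600))]))
E
```

```text
t 28.55 deckxy [-167.7   -1.4] z 238.7 rot [-3.141e+00 -1.000e-03  1.642e+00] want 1.638 grip 23.9
side [188. 399.   5.  26.] 0.61 [-64. 452.] axis [-0.55  0.83] len [13. 41.]
side [297. 404.  26.  17.] 0.55 [-211.  400.] axis [-1.  -0.1] len [14. 35.]
side [333. 181.  16.  32.] 0.47 [-104.  -93.] axis [-0.08  1.  ] len [ 23. 105.]
top [397. 186.   9.  20.] 0.71 [ -22. -239.] axis [-0.95  0.32] len [16. 42.]
top [166. 273.   7.  22.] 0.62 [-177.  305.] axis [-0.99 -0.11] len [16. 41.]
top [408. 182.   5.  20.] 0.48 [ -18. -262.] axis [-1.    0.05] len [17. 41.]
top [393. 172.   8.  22.] 0.42 [  11. -233.] axis [-0.98  0.21] len [14. 44.]
top [342. 227.  42.   6.] 0.52 [-104. -103.] axis [-0.02  1.  ] len [15. 90.]
```

View pics/s9.png

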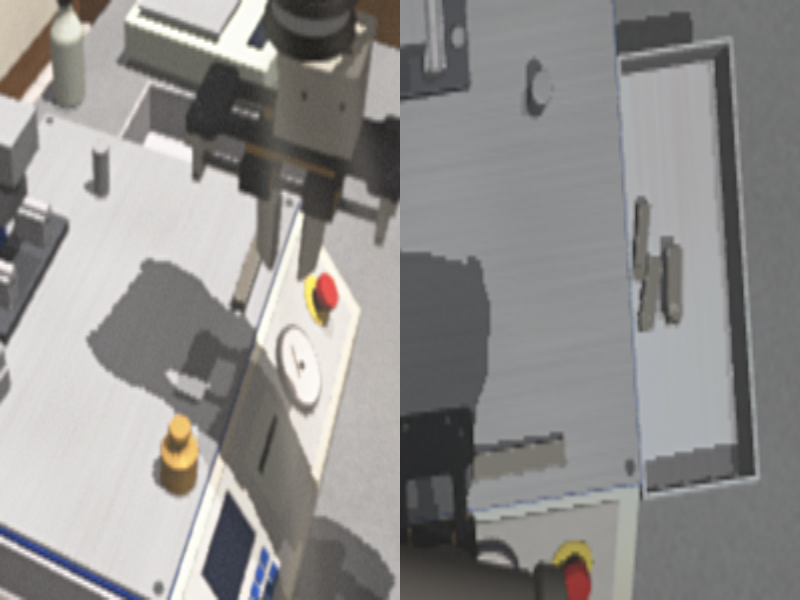

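Three halves show in the tray and the deck is clear. I need to account for the fourth, which may be stacked or hidden by the deck edge. I'll clear the arm away and look close up.

jog_arm([
  [0.05, 0, 0],
  [0.05, 0, 0],
  [0.05, 0, 0],
  [0.05, 0, 0],
  [0.05, 0, 0],
  [0, 0, 0],
  [0, 0, 0],
], twist=[0, 0, 0, 0, 0, 0, 0])

```text
time: 29.82
tool_pos: [365.6, 272.3, 237.9]
tcp_rot: [-3.141, 0.001, 1.638]
contact_force: [-0.1, 0.8, -0.0]
grip_width: 24.3
finger_force: 0.0
```

Run:
```python
from h import *;import cv2
a=bot.capture("side");b=bot.capture("top")
st()
cv2.imwrite("pics/s10.png",np.hstack([cv2.resize(a[90:200,250:390],(400,314),interpolation=cv2.INTER_CUBIC)[:300].copy() if 0 else cv2.copyMakeBorder(cv2.resize(a[100:200,270:390],(400,333),interpolation=cv2.INTER_CUBIC),0,267,0,0,cv2.BORDER_CONSTANT),cv2.resize(b[150:210,380:420],(400,600),interpolation=cv2.INTER_CUBIC)]))
```

```text
t 29.93 deckxy [-164.   244.7] z 238.3 rot [-3.141  0.     1.636] want 1.638 grip 24.0
```

View pics/s10.png

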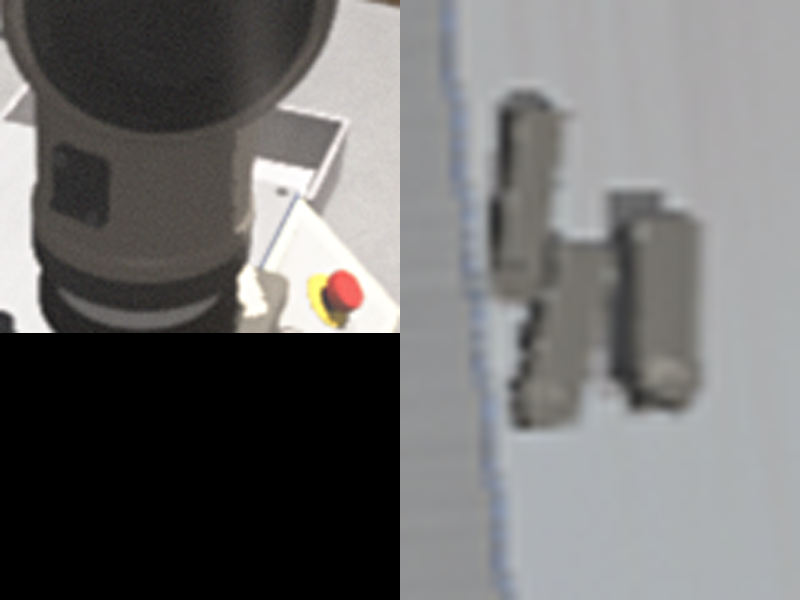

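The close crop shows a darker bar end sticking out from under the right-hand piece, at (635,200), and a shaded flank along its left side. So the fourth half lies under that one, and the stack is well below the rim. The deck is clear. I'll compare the bystanders numerically, then hand in.

Run:
```python
from h import *;import cv2
a=cv2.imread("pics/top0.png").astype(int);b=bot.capture("top").astype(int)
for l in ("whole_bar","weight","nose","roller"):
    print(l,[(np.round(r["bbox"],1).tolist(),round(r["confidence"],2)) for r in bot.find_in("top",l)][:2])
# the tray pixels: any bar-coloured blob area vs the 3-bar area
t=b[125:240,388:450].min(axis=2); m=(t<115).astype(np.uint8)[20:95,3:45]
n,_,s,c=cv2.connectedComponentsWithStats(m);print(s[1:].tolist(),c[1:].round().tolist())
print(bot.close_job())
```

```text
whole_bar [([341.2, 224.1, 40.8, 10.9], 0.66)]
weight [([244.2, 234.1, 15.8, 14.9], 0.74)]
nose [([231.1, 144.6, 19.7, 13.1], 0.58)]
roller [([349.6, 131.2, 12.2, 9.8], 0.56)]
[[34, 0, 8, 68, 270], [0, 14, 18, 34, 345]] [[39.0, 24.0], [8.0, 33.0]]
the job is handed in; nothing more can be done
None
```

I swept all four halves off the deck into the scrap tray and handed the job in at about 30 s, but the call returned no verdict; three halves show clearly in the tray, the fourth only as an end under one of them, and all four bystanders were detected within about 2 px of where they started.

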